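# Fit the rotor in a benchtop centrifuge and shut the lid

## Task

Get the small centrifuge ready to run: put the rotor onto its drive shaft, turning it with a light hand until it drops fully home over the drive's cross pin, then leave it there and shut the lid. Do not force the rotor or let go of it before it rests on the drive, keep it upright, and leave the other things on the bench alone.

Things in the scene. Friction and masses are not known exactly. Their poses are not given: they have to be found in the camera images.
- rotor: Loose aluminium centrifuge rotor, about 0.3 kg: a round dish 110 mm across and 45 mm tall with twelve empty tube pockets round its dished top and a black bar knob on top. Origin: under its centre, z up; the bar knob runs along its x. It stands upright on the bench at the start.
- rotor_knob (a point): The place to hold the rotor: on its axis, 66 mm above its origin, inside the bar knob; axes as the rotor's. The upright knob is 44 mm long (x), 16 mm thick (y) and reaches from 46 to 82 mm above the rotor's origin.
- rotor_bore (a point): Mouth of the rotor's blind bore, at its origin; axes as the rotor's. The bore is 15.5 mm wide, 34 mm deep, open downwards. Two slots cross its mouth, along the rotor's x and y, each 7.5 mm wide, 8.5 mm deep and 44 mm long, so the rotor fits the drive in four positions a quarter turn apart.
- centrifuge: The fixed white benchtop centrifuge, 280 mm deep (x), 220 mm wide (y), bowl rim 120 mm high. Origin: on the drive axis, level with its underside; z up. The front panel (145 mm from the axis) faces its -x, the lid's hinge is at its +x. The round open bowl is 144 mm wide, its floor 98 mm below the rim; the upright drive shaft stands in its middle.
- drive_seat (a point): Home of the rotor: on the drive axis, at the top face of the drive's flange (40 mm wide), 35 mm above the centrifuge's underside; axes as the centrifuge's. A rotor that is home has its origin here and its knob's top just below the rim; if it is not home the lid cannot shut.
- shaft_tip (a point): Top of the steel drive shaft, 30 mm above the drive seat. The shaft is 14 mm thick; its last 8 mm taper to 7 mm. It can turn but is braked with about 0.12 N m: under the rotor's weight alone it stays still while the rotor is turned on it; pressed with more than some 12 N it is dragged round with the rotor.
- pin_top (a point): On the drive axis, at the top of the round cross pin (6 mm thick, 36 mm long, level) that goes through the shaft, 7 mm above the drive seat. Which way the pin points varies and is not reported. Out of line with both slots, the rotor rides here, 7 mm high; in line (within about 2 degrees) it falls home by its own weight unless held up.
- lid (a joint): Opening angle of the lid, rad: 0 shut, 1.9 fully open; starts near 1.75. A white plate 208 mm from hinge to front edge, 194 mm wide, 12 mm thick, with a round clear window and a grey finger lip in the middle of the front edge (sticks out 14 mm). The stiff hinge (0.5 N m) stays where it is left; push it all the way down, 1 to 5 N at the front.
- lid_hinge (a point): Middle of the lid's hinge line, 118 mm behind the drive axis and 124 mm above the centrifuge's underside; axes as the centrifuge's, the hinge line runs along y. The shut lid reaches from here towards -x; its front edge swings up and back as it opens.
- lid_front (a point): Point on the lid's outer (upper) face, in the middle of its width, 190 mm from the hinge line, 18 mm inside the front edge and 8.5 mm off the plane through the hinge line. z is the outward normal of that face (up when shut, towards the centrifuge's +x when open); x points to the hinge when shut, and turns with the lid.
- beaker_1: Clear beaker, about 78 mm wide and 95 mm tall, left of the centrifuge; a bystander. Origin: centre of its underside.
- flask_4: Glass conical flask, 64 mm wide, 104 mm tall, at the back left; a bystander. Origin: centre of its underside.
- tip_box_1: Open box of pipette tips, 86 x 124 x 71 mm, behind the rotor; a bystander. Origin: centre of its underside.
- reagent_bottle_5: Small brown bottle with black cap, 36 mm wide, 66 mm tall, between rotor and centrifuge, further back; a bystander. Origin: centre of its underside.
- bench_timer: White bench timer with a display, 33 x 66 x 58 mm, right behind the rotor; a bystander. Origin: centre of its underside.
- petri_dish_2: Petri dish, 59 mm wide, 15 mm tall, near the front right; a bystander. Origin: centre of its underside.
Not all that is in view belongs to the job. What is shaped like the rotor but purple is not meant.

How it is judged:
On the way:
1. the rotor is fully home on the drive and let go, with the lid still open (z of rotor in the frame of drive_seat between -0.003 and 0.0025 m and horizontal distance between rotor and drive_seat below 0.0025 m and angle between rotor's own z axis and vertical below 0.04 rad and contact force between rotor and the fingers below 0.3 N and value of joint lid above 1 rad), for 0.2 s.
At the end, for the whole second after the job is handed in: The rotor's origin is within 2.5 mm of the drive seat sideways and at most 2.5 mm above it, its axis within 2.3 degrees of vertical, at rest; the lid is shut (joint below 0.025 rad) and at rest (z of rotor in the frame of drive_seat between -0.003 and 0.0025 m and horizontal distance between rotor and drive_seat below 0.0025 m and angle between rotor's own z axis and vertical below 0.04 rad and value of joint lid below 0.025 rad and linear speed of rotor below 0.02 m/s and velocity of joint lid below 0.05 rad/s); the robot touches nothing.
It fails at once if the rotor is let go over the bowl while its underside is more than 13 mm above the drive seat (6 mm above the pin) (horizontal distance between rotor and drive_seat below 0.06 m and z of rotor in the frame of drive_seat above 0.013 m and contact force between rotor and the fingers below 0.01 N).
It fails at once if the rotor is pressed on the centrifuge with more than 45 N (contact force between rotor and centrifuge above 45 N).
It fails at once if the rotor is tipped by more than 25 degrees (angle between rotor's own z axis and vertical above 0.44 rad).
It fails at once if a bystander is moved by more than 20 mm (distance of any of beaker_1, flask_4, tip_box_1, reagent_bottle_5, bench_timer, petri_dish_2 from where it was at the start of the episode above 0.02 m).
It also fails if it takes over 64 s, if anything falls off the work surface, if the arm or the gripper's body presses on something with over 40 N, if the wrist force passes 120 N, or if a joint passes its speed limit or range.

## Robot

A 7-joint arm with a two-finger parallel gripper is mounted at the origin on a cart in front of the work surface, level with it; the furniture and walls round the work are solid. World frame = base frame: x ahead of the robot, y to its left, z up, the work surface at z = 0. Lengths are in m, angles in rad, forces in N, time in s.
With the tool pointing down it reaches from about 0.425 to 0.875 m from the base axis. Payload 4.7 kg.
Tool frame: the origin (TCP) lies on the centre line of the jaws, within the pads' length; the fingertips stand 19 mm ahead of it and the grasp point (between the pads) is the TCP; x points along the fingers, z is the direction in which the jaws open and shut, and the axes are right-handed (so a half turn about x gives the same grasp; the last joint's range is limited). The gripper opens to 87 mm and grips with 3 to 60 N. Pads are 19 mm wide; open, the fingers measure 117 mm over their backs; the gripper's body (75 mm by 190 mm) begins 51 mm behind the grasp point.
Start: joints at [1.285, 0.321, -0.07, 1.45, 0.023, 1.371, -0.057], TCP at [0.192, -0.621, 0.242] pointing down, gripper open.
Joint ranges: [-2.86, 2.86], [-0.3, 2.09], [-1.38, 1.24], [0.06, 2.45], [-1.56, 4.7], [0.09, 2.05], [-2.69, 2.69]. Speed limits (rad/s): [2.57, 2.57, 3.14, 3.14, 3.14, 3.14, 3.14].

## Interface

Orientations are given as a rotation vector (axis times angle).
In Python, from bench import get_state, get_image, camera_info, close_job gives the robot as it stands.
- The arm moves only by the tool jog_arm, never from a script. Its argument "targets" is a list of rows, each a list of 7 numbers: the turn, a rotation vector about the tool's x, y, z in degrees, then the shift along the tool's x, y, z in cm, then the finger opening in cm, from 0 to 8.7. In form: [[wx, wy, wz, tx, ty, tz, jaw], ...]. A call has 1 to 10 rows; each row shifts and turns the commanded pose from where the row before left it, along the tool's axes as they then stand; what a row does not reach is not made up. A row lasts 1/8 s, in which the tool goes at most 62.5 mm and 10.7 degrees, less where a joint would pass 70% of its speed; a pose out of reach is approached as far as the arm can. A call is refused whole if a number of a shift passes 6.25 or a number of a turn 10.7, either way. A call with a gripper value outside its range is refused whole. The fingers move at their own pace and stop on an object; "squeeze" is the grip in N (left out, the last holds). Time passes only in rows, so rows that do not move let the fingers close. It gives the time, the measured TCP pose, the force and the opening at its end, in the units of the state.
- get_state(): the state, without advancing time (a new reading comes with each control period).
- get_image(name): name is "scene" or "top" or "wrist"; returns (picture, depth): 384x512x3 uint8, red, green, blue; 384x512 float32, m along the optical axis (not along the pixel's ray), 0 where there is no reading.
- camera_info(name): a dict with "intrinsics" (3x3 intrinsics, pixels), "world_from_camera" (4x4, takes a point from camera to world coordinates); the wrist camera has in their place "mount" (4x4, takes a point from camera to tool coordinates, whose origin is the TCP and whose axes are the tool frame's). Camera axes: x right, y up, looking along -z (the intrinsics and any distortion apply to the point x, -y, -z); pixel columns grow to the right and rows downward; lengths in m; the calibration is good to about 2 mm. A picture is of the moment at which its call begins: read the wrist's pose just before it. camera_info takes no time and is no camera call.
- close_job(): hands the job in, once; it reports no verdict.
The state is a dict: "time": time; "joint_positions": joint angles; "qd": joint speeds; "joint_torque": joint torques, N m; "position": TCP position; "tool_rot": TCP orientation; "ft_force": force on the tool from outside, world axes, zero at the start; "torque": the same for the moment, N m; "grip_width": opening from 0.0 (shut) to 1.0 (fully open).
Only numpy, scipy, OpenCV 4.12 (cv2) and the standard library are available. Lean on these libraries where they do the work, as an engineer would, in place of code of your own. Each camera call takes 0.05 s, during which the arm holds its last target.

## Working session

There is one attempt and no reset: what is moved stays moved. The work goes in short steps, Python scripts to look and compute and a tool call to move; the robot and the scene stay as the last step left them, time stands still between calls to the robot, and variables do not carry over. Pictures are saved under pics/ and viewed, and the job is handed in when it is done.

Besides the shell and the picture viewer there is one more tool, called after "Emit:" as a command line: name --pt "numbers of a row" for each row, then --argument value for the rest. jog_arm: Moves the arm, as the interface text tells. Its arguments: {"type":"object","properties":{"targets":{"type":"array"},"squeeze":{"type":"number"}},"required":["targets"]}

```bash
mkdir -p pics; ls; cat > h.py <<'E'
import numpy as np, cv2
from bench import get_state, get_image, camera_info, close_job
from scipy.spatial.transform import Rotation as R
def save(n,im,s=1,crop=None):
    if crop: x0,y0,x1,y1=crop; im=im[y0:y1,x0:x1]
    im=cv2.resize(im,None,fx=s,fy=s,interpolation=cv2.INTER_CUBIC) if s!=1 else im
    cv2.imwrite('pics/%s.png'%n,im[:,:,::-1])
def w_from_c(name,st=None):
    ci=camera_info(name)
    if name!='wrist': return np.array(ci['world_from_camera'])
    T=np.eye(4);T[:3,:3]=R.from_rotvec(st['tool_rot']).as_matrix();T[:3,3]=st['position']
    return T@np.array(ci['mount'])
def px2w(name,d,u,v,st=None):
    ci=camera_info(name);K=np.array(ci['intrinsics'])
    u=np.asarray(u,float);v=np.asarray(v,float);d=np.asarray(d,float)
    p=np.stack([(u-K[0,2])/K[0,0]*d,-(v-K[1,2])/K[1,1]*d,-d,np.ones_like(d)],-1)
    return (p@w_from_c(name,st).T)[...,:3]
E
python3 - <<'E'
from h import *
print(get_state())
for n in ['scene','top','wrist']:
    ci=camera_info(n);print(n,ci)
    im,d=get_image(n);np.savez('pics/%s0.npz'%n,im=im,d=d);save(n+'0',im,1.5)
E
```

```text
pics
{'time': 0.0, 'joint_positions': array([ 1.28513892,  0.32180054, -0.07007435,  1.45169292,  0.02259048,
        1.37078335, -0.05689559]), 'qd': array([-0.00151559, -0.00106944,  0.00083476,  0.00096677,  0.00087083,
       -0.000986  ,  0.00150014]), 'joint_torque': array([ 7.62102663e-04, -4.91290712e+01, -4.03326424e-01, -3.12525952e+01,
       -6.39219303e-02,  4.37965686e-02,  1.68632951e-04]), 'position': array([ 0.19173432, -0.62053205,  0.24046698]), 'tool_rot': array([ 0.98668548,  1.3378556 , -0.98494141]), 'ft_force': array([ 0.51274449,  0.47317216, -0.46094321]), 'torque': array([-0.00268874,  0.03818764, -0.00674102]), 'grip_width': 1.0029859860756174}
scene {'intrinsics': array([[410.06650361,   0.        , 253.3839044 ],
       [  0.        , 410.06650361, 182.26114449],
       [  0.        ,   0.        ,   1.        ]]), 'world_from_camera': array([[-0.55077921,  0.64879929, -0.52507309, -0.23400833],
       [-0.83464765, -0.42991165,  0.34429532,  0.48571241],
       [-0.00235648,  0.62788173,  0.7783052 ,  1.2023549 ],
       [ 0.        ,  0.        ,  0.  
[... 291 characters left out ...]
99990614, -0.0118829 , -0.00681921, -0.00856474],
       [-0.00895215,  0.18989087,  0.98176439,  1.47078842],
       [ 0.        ,  0.        ,  0.        ,  1.        ]])}
wrist {'intrinsics': array([[323.16717509,   0.        , 256.25731389],
       [  0.        , 323.16717509, 186.60796924],
       [  0.        ,   0.        ,   1.        ]]), 'mount': array([[ 2.57884225e-04,  2.77606695e-01, -9.60694778e-01,
        -1.44251764e-01],
       [-8.30959253e-04,  9.60694538e-01,  2.77606403e-01,
         7.68059834e-02],
       [ 9.99999622e-01,  7.26707903e-04,  4.78427819e-04,
        -6.37045250e-05],
       [ 0.00000000e+00,  0.00000000e+00,  0.00000000e+00,
         1.00000000e+00]])}
```

View pics/scene0.png

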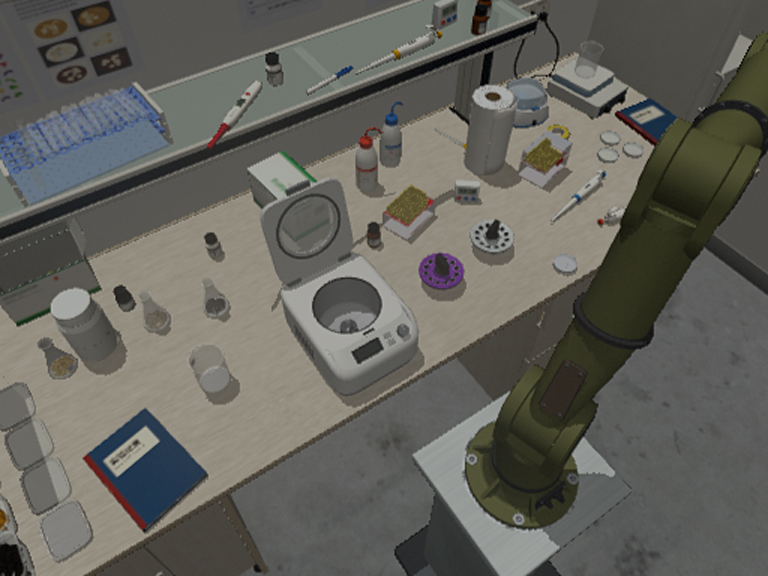

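View pics/top0.png

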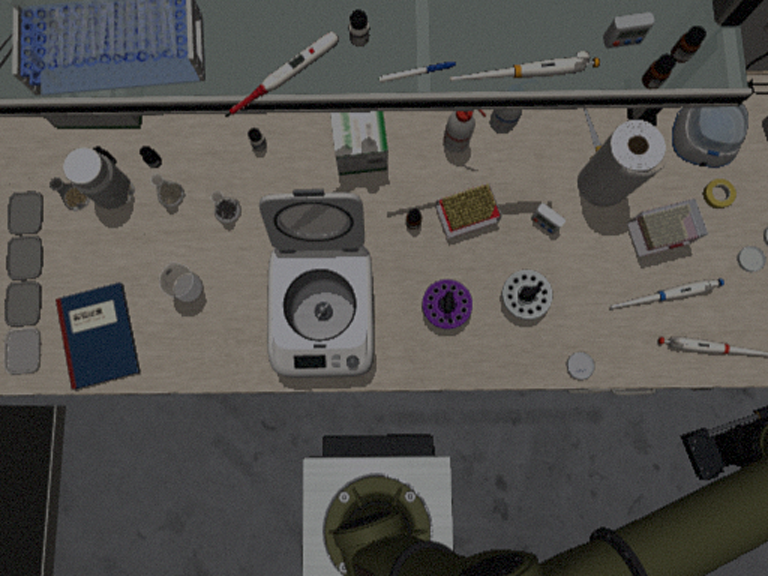

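View pics/wrist0.png

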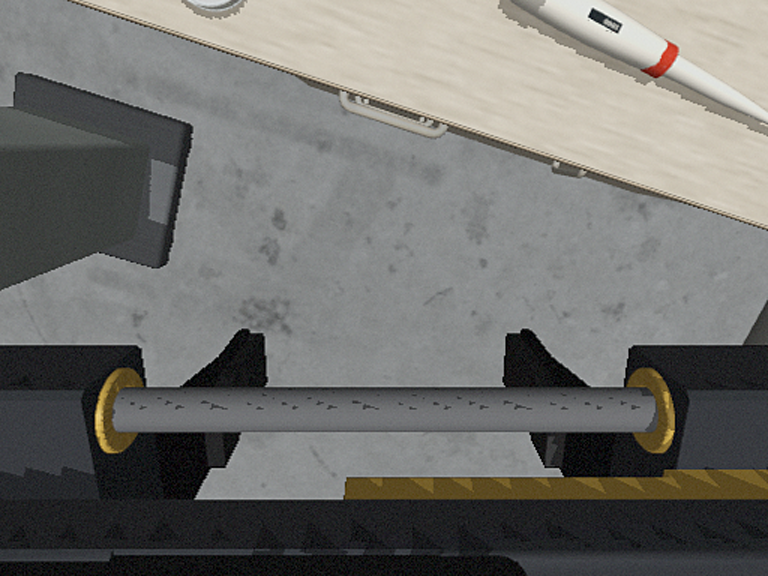

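Two things look like the rotor in the top view (768x576): a purple dish at (447,303) and an aluminium one at (527,295). I choose the aluminium one, since purple is ruled out. Next: close crops and measurements.

```bash
python3 - <<'E'
from h import *
z=np.load('pics/top0.npz');im,d=z['im'],z['d'];s=np.load('pics/scene0.npz')
save('c1',im,8,(325,170,380,225)); save('c2',im,8,(175,165,255,255)); save('c3',s['im'],8,(300,130,355,175)); save('c4',s['im'],8,(200,180,265,230))
E
python3 - <<'E'
import cv2,numpy as np
a=[cv2.imread('pics/c%d.png'%i) for i in (1,2,3,4)]
for i,x in enumerate(a): print(x.shape)
E
```

```text
(440, 440, 3)
(720, 640, 3)
(360, 440, 3)
(400, 520, 3)
```

View pics/c1.png

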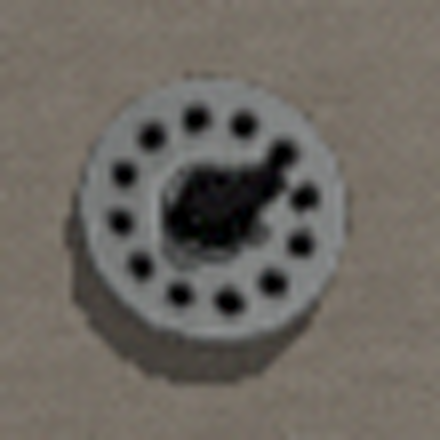

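View pics/c2.png

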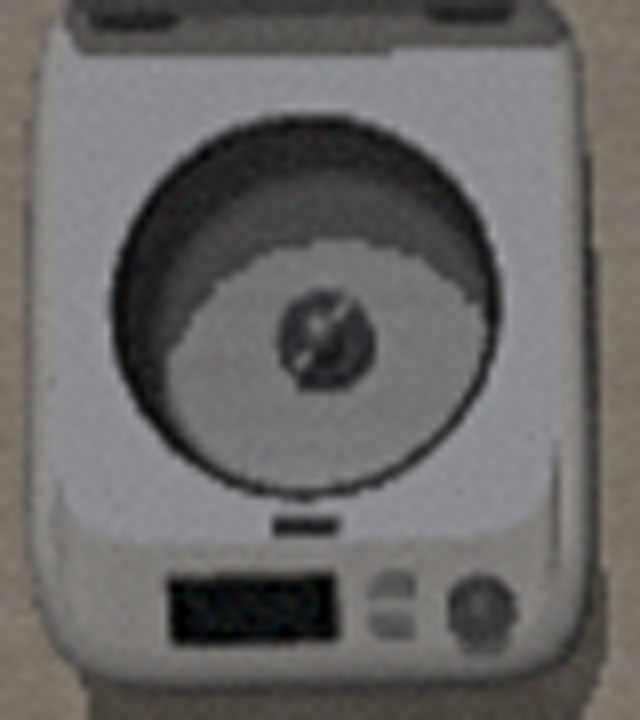

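View pics/c4.png

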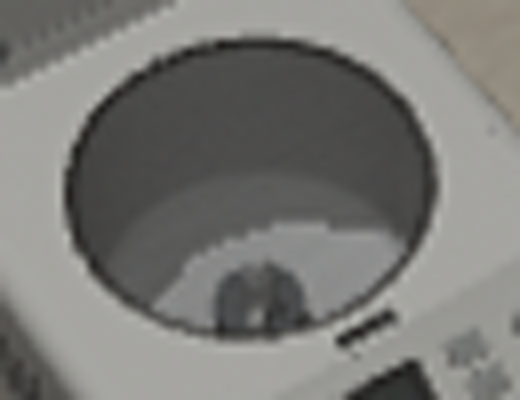

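The crop confirms the light-metal dish with twelve pockets and black bar knob. The pin in the bowl seems to run up and to the right. I'll measure both from depth.

```bash
python3 - <<'E'
from h import *
for n,box,cb in (('top',(325,170,380,225),(175,110,255,255)),('scene',(300,130,355,175),(170,110,290,260))):
    z=np.load('pics/%s0.npz'%n);im,d=z['im'],z['d']
    def pts(b):
        x0,y0,x1,y1=b;v,u=np.mgrid[y0:y1,x0:x1];dd=d[y0:y1,x0:x1]
        return px2w(n,dd,u,v)[dd>0], im[y0:y1,x0:x1][dd>0]
    p,c=pts(box)
    print(n,'bench z',np.median(p[p[:,2]<.01,2]))
    m=(p[:,2]>.025)&(p[:,2]<.052); q=p[m]
    (cx,cy),r=cv2.minEnclosingCircle(q[:,:2].astype(np.float32)); print('rotor circ',cx,cy,r,'mean',q[:,:2].mean(0),'zmed',np.median(q[:,2]))
    k=p[p[:,2]>.074]; print('knob',len(k),k.mean(0),k[:,2].max(), cv2.minAreaRect(k[:,:2].astype(np.float32)))
    if len(k)>3:
        w,V=np.linalg.eigh(np.cov(k[:,:2].T)); print('yaw',np.degrees(np.arctan2(V[1,1],V[0,1])),np.sqrt(w*12))
    p,c=pts(cb)
    t=p[(p[:,2]>.11)&(p[:,2]<.13)]; print('top face z',np.median(t[:,2]),len(t))
    h=p[(p[:,2]>.15)]; 
    from collections import Counter
    print('lid',h.min(0),h.max(0))
    print('rect',cv2.minAreaRect(t[:,:2].astype(np.float32)))
E
```

```text
top bench z 0.0007000770476262019
rotor circ 0.49640047550201416 -0.3368360698223114 0.056361932307481766 mean [ 0.49606772 -0.33528837] zmed 0.04177995259203926
knob 67 [ 0.49562401 -0.3340032   0.08274867] 0.09023100194850242 ((0.49620720744132996, -0.33531805872917175), (0.015457183122634888, 0.043922264128923416), 20.38583755493164)
yaw 112.08664915839603 [0.01559308 0.04429022]
top face z 0.11952082026016075 3443
lid [0.58530496 0.01703917 0.15012317] [0.64247738 0.21027255 0.34609502]
rect ((0.4659768342971802, 0.11190015822649002), (0.21842263638973236, 0.25477251410484314), 89.65861511230469)
scene bench z -0.0008626797955856302
rotor circ 0.5649818181991577 -0.3003748059272766 0.13194118440151215 mean [ 0.4940128  -0.32379254] zmed 0.040438313149449456
knob 40 [ 0.49291112 -0.32977695  0.08108824] 0.08535535277090212 ((0.4943760633468628, -0.33078938722610474), (0.01665913313627243, 0.043812282383441925), 23.69954490661621)
yaw 112.3902325079285 [0.01638885 0.04702981]
top face z 0.11887334388573567 3309
lid [0.58195335 0.01872368 0.15018464] [0.64283244 0.21434524 0.34082291]
rect ((0.6644809246063232, 0.10337665677070618), (0.22920571267604828, 0.6506263613700867), 86.2840576171875)
```

```bash
cat >> h.py <<'E'
def tool(st): return R.from_rotvec(st['tool_rot']).as_matrix(), np.array(st['position'])
def plan(pos,yaw,st=None):
    """yaw: world yaw (deg) of tool z with tool pointing down; print shift (cm, tool axes now) and turn"""
    st=st or get_state();A,p=tool(st)
    y=np.radians(yaw);zt=np.array([np.cos(y),np.sin(y),0]);xt=np.array([0,0,-1.]);B=np.stack([xt,np.cross(zt,xt),zt],1)
    t=A.T@(np.array(pos)-p)*100; w=np.degrees(R.from_matrix(A.T@B).as_rotvec())
    print('pos',p.round(4),'now zyaw %.2f'%np.degrees(np.arctan2(A[1,2],A[0,2])),'tilt %.2f'%np.degrees(np.arccos(-A[2,0])),'shift cm',t.round(2),'turn deg',w.round(2)); 
    return t,w
E
python3 - <<'E'
from h import *
st=get_state();A,p=tool(st);print(A.round(3))
for yw in (22,202,-158): plan([.495,-.334,.3],yw)
z=np.load('pics/top0.npz');im,d=z['im'],z['d']
v,u=np.mgrid[165:255,175:255];q=px2w('top',d[165:255,175:255],u,v)
hole=(q[...,2]<.105)&(q[...,2]>.0)
n,l,stt,c=cv2.connectedComponentsWithStats(hole.astype(np.uint8))
i=l[40,40];m=(l==i).astype(np.uint8);print(stt[i])
cs,_=cv2.findContours(m,cv2.RETR_EXTERNAL,cv2.CHAIN_APPROX_NONE);e=cs[0][:,0]
# project contour at z=.12
ci=camera_info('top');K=ci['intrinsics'];T=np.array(ci['world_from_camera'])
def ray(u,v,zz):
    dr=np.stack([(u-K[0,2])/K[0,0],-(v-K[1,2])/K[1,1],-np.ones_like(u)],-1)@T[:3,:3].T
    s=(zz-T[2,3])/dr[:,2];return T[:3,3]+s[:,None]*dr
w=ray(e[:,0]+175.,e[:,1]+165.,.12);A_=np.c_[2*w[:,:2],np.ones(len(w))];s=np.linalg.lstsq(A_,(w[:,:2]**2).sum(1),rcond=None)[0];print('bowl',s[:2],np.sqrt(s[2]+s[:2]@s[:2]))
pp=ray(np.array([175+325/8]),np.array([165+335/8.]),.05);print('shaft',pp)
# lid edges
E
```

```text
[[-0.001  0.955  0.295]
 [ 0.001  0.295 -0.955]
 [-1.    -0.    -0.001]]
pos [ 0.1918 -0.6207  0.2407] now zyaw -72.82 tilt 0.08 shift cm [ -5.91  37.43 -18.44] turn deg [-9.482e+01 -7.000e-02 -6.000e-02]
pos [ 0.1918 -0.6207  0.2407] now zyaw -72.82 tilt 0.08 shift cm [ -5.91  37.43 -18.44] turn deg [ 8.518e+01 -6.000e-02  7.000e-02]
pos [ 0.1918 -0.6207  0.2407] now zyaw -72.82 tilt 0.08 shift cm [ -5.91  37.43 -18.44] turn deg [ 8.518e+01 -6.000e-02  7.000e-02]
[  16   16   45   45 1601]
bowl [0.46531048 0.11143301] 0.06920547037022004
shaft [[0.46319889 0.10899666 0.05      ]]
```

Emit:
jog_arm --pt "-10.5 0 0 -0.6 0 0 6" --pt "-10.5 0 0 -0.6 0 0 6" --pt "-10.5 0 0 -0.6 0 0 6" --pt "-10.5 0 0 -0.6 0 0 6" --pt "-10.5 0 0 -0.6 0 0 6" --pt "-10.5 0 0 -0.6 0 0 6" --pt "-10.5 0 0 -0.6 0 0 6" --pt "-10.5 0 0 -0.6 0 0 6" --pt "-10.5 0 0 -0.6 0 0 6"

```text
time: 1.27
position: [0.1919, -0.6209, 0.2953]
tool_rot: [-0.301, 1.55, 0.302]
ft_force: [-0.8, -0.8, -0.8]
grip_width: 0.69
```

```bash
python3 - <<'E'
from h import *
plan([.495,-.334,.25],22); plan([.465,.11,.25],22); print(get_state()['joint_positions'].round(2))
E
```

```text
pos [ 0.1919 -0.6209  0.2953] now zyaw 22.02 tilt 0.04 shift cm [ 4.54 15.22 38.86] turn deg [ 0.02  0.   -0.04]
pos [ 0.1919 -0.6209  0.2953] now zyaw 22.02 tilt 0.04 shift cm [ 4.57 57.51 52.73] turn deg [ 0.02  0.   -0.04]
[ 1.45  0.32 -0.28  1.36  0.09  1.48  1.55]
```

Emit:
jog_arm --pt "0 0 0 0.5 2.17 5.55 6" --pt "0 0 0 0.5 2.17 5.55 6" --pt "0 0 0 0.5 2.17 5.55 6" --pt "0 0 0 0.5 2.17 5.55 6" --pt "0 0 0 0.5 2.17 5.55 6" --pt "0 0 0 0.5 2.17 5.55 6" --pt "0 0 0 0.5 2.17 5.55 6" --pt "0 0 0 0 0 0 6" --pt "0 0 0 0 0 0 6"

```text
time: 2.4
position: [0.4965, -0.3366, 0.2602]
tool_rot: [-0.297, 1.551, 0.297]
ft_force: [-0.6, 0.4, -0.4]
grip_width: 0.69
```

```bash
python3 - <<'E'
from h import *
st=get_state();im,d=get_image('wrist');np.savez('pics/w1.npz',im=im,d=d,position=st['position'],tool_rot=st['tool_rot']);save('w1',im,1.5)
plan([.495,-.334,.25],22,st); plan([.465,.11,.25],22,st); print(st['joint_positions'].round(2))
E
```

```text
pos [ 0.4965 -0.3366  0.2602] now zyaw 21.70 tilt 0.06 shift cm [ 1.02  0.3  -0.04] turn deg [-0.3  -0.06 -0.01]
pos [ 0.4965 -0.3366  0.2602] now zyaw 21.70 tilt 0.06 shift cm [ 1.01 42.66 13.59] turn deg [-0.3  -0.06 -0.01]
[ 0.99  0.25 -0.53  1.54  0.13  1.39  0.84]
```

View pics/w1.png

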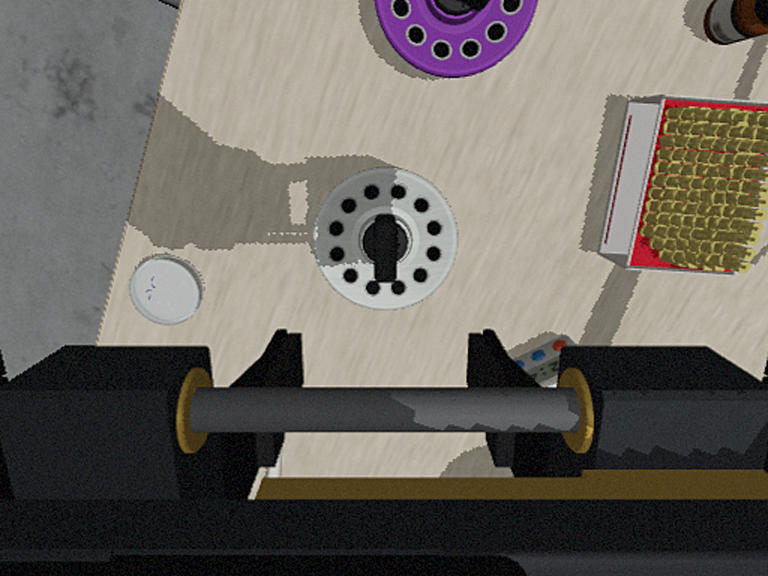

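The aluminium rotor lies at (386,238), its bar knob vertical in the picture, so the jaws already close across it. The purple one is at (457,20).

```bash
cat >> h.py <<'E'
def rayz(name,u,v,zz,st=None):
    ci=camera_info(name);K=np.array(ci['intrinsics']);T=w_from_c(name,st);u=np.asarray(u,float);v=np.asarray(v,float)
    dr=np.stack([(u-K[0,2])/K[0,0],-(v-K[1,2])/K[1,1],-np.ones_like(u)],-1)@T[:3,:3].T
    s=(zz-T[2,3])/dr[...,2];return T[:3,3]+s[...,None]*dr
E
python3 - <<'E'
from h import *
z=np.load('pics/w1.npz');im,d=z['im'],z['d'];st=z
v,u=np.mgrid[100:215,195:320];q=px2w('wrist',d[100:215,195:320],u,v,st)
p=q.reshape(-1,3)
print('bench',np.median(p[p[:,2]<.01,2]))
m=(p[:,2]>.03)&(p[:,2]<.05);(c,r)=cv2.minEnclosingCircle(p[m][:,:2].astype(np.float32));print('circ',c,r)
k=p[(p[:,2]>.074)];print(len(k),k.mean(0),cv2.minAreaRect(k[:,:2].astype(np.float32)),np.median(k[:,2]))
w,V=np.linalg.eigh(np.cov(k[:,:2].T));print('yaw',np.degrees(np.arctan2(V[1,1],V[0,1])),np.sqrt(w*12))
# pocket centres for yaw? 
save('w1c',im,6,(205,105,310,210))
E
```

```text
bench 0.0010300880917564204
circ (0.49630704522132874, -0.3338993787765503) 0.05509653687477112
732 [ 0.49280965 -0.32541047  0.11650873] ((0.48641476035118103, -0.31002184748649597), (0.015634356066584587, 0.09553755819797516), 21.961746215820312) 0.08313396417462368
yaw 111.78253144212192 [0.0150027  0.08679247]
```

View pics/w1c.png

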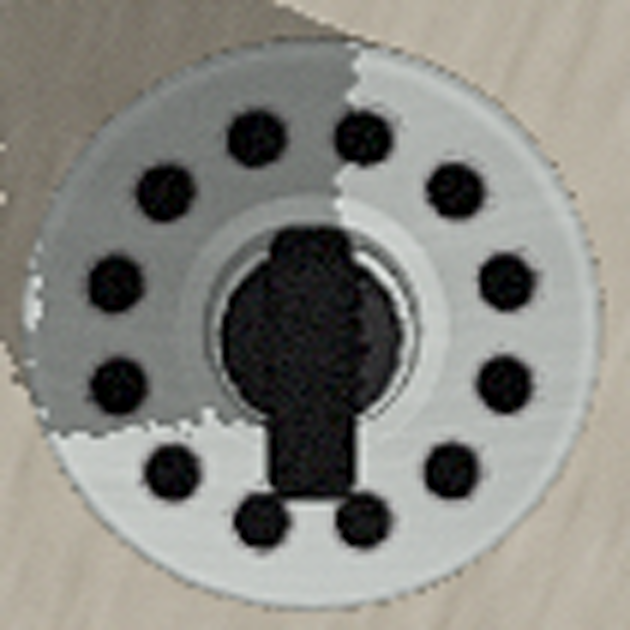

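Emit:
jog_arm --pt "0 0 0 0 5.33 1.7 6" --pt "0 0 0 0 5.33 1.7 6" --pt "0 0 0 0 5.33 1.7 6" --pt "0 0 0 0 5.33 1.7 6" --pt "0 0 0 0 5.33 1.7 6" --pt "0 0 0 0 5.33 1.7 6" --pt "0 0 0 0 5.33 1.7 6" --pt "0 0 0 0 5.33 1.7 6" --pt "0 0 0 0 0 0 6" --pt "0 0 0 0 0 0 6"

```text
time: 3.7
position: [0.4661, 0.1081, 0.2606]
tool_rot: [-0.296, 1.551, 0.294]
ft_force: [0.3, -1.3, 0.7]
grip_width: 0.687
```

```bash
python3 - <<'E'
from h import *
st=get_state();im,d=get_image('wrist');np.savez('pics/w2.npz',im=im,d=d,position=st['position'],tool_rot=st['tool_rot']);save('w2',im,1.5)
plan([.495,-.334,.25],22,st); plan([.465,.11,.25],22,st); print(st['joint_positions'].round(2),st['qd'].round(3))
E
```

```text
pos [0.4661 0.1081 0.2606] now zyaw 21.53 tilt 0.07 shift cm [  1.11 -42.19 -13.53] turn deg [-0.47 -0.01  0.07]
pos [0.4661 0.1081 0.2606] now zyaw 21.53 tilt 0.07 shift cm [ 1.06  0.21 -0.03] turn deg [-0.47 -0.01  0.07]
[ 0.66 -0.04 -0.91  1.8  -0.03  1.36  0.13] [ 0.013  0.005  0.023  0.004 -0.001 -0.001 -0.002]
```

View pics/w2.png

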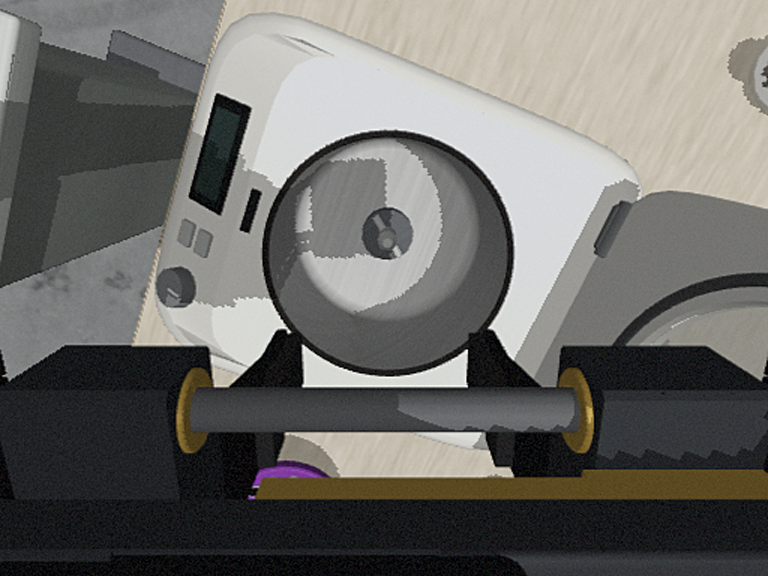

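The open bowl is around (388,252), with the drive flange at (387,233); the pin seems to run from upper left to lower right. Enlarged crop next.

```bash
python3 - <<'E'
from h import *
z=np.load('pics/w2.npz');im,d=z['im'],z['d'];st=z
c=cv2.convertScaleAbs(im,alpha=1.4,beta=0)
save('w2c',c,14,(235,133,281,177))
# bowl rim fit
g=cv2.cvtColor(im,cv2.COLOR_RGB2GRAY)
v,u=np.mgrid[80:255,165:350];q=px2w('wrist',d[80:255,165:350],u,v,st)
hole=((q[...,2]<.112)&(d[80:255,165:350]>0)).astype(np.uint8)
n,l,s,c=cv2.connectedComponentsWithStats(hole);i=l[80,93]
cs,_=cv2.findContours((l==i).astype(np.uint8),cv2.RETR_EXTERNAL,cv2.CHAIN_APPROX_NONE);e=cs[0][:,0]+[165,80]
e=e[(e[:,1]<218)&(e[:,1]>82)]
w=rayz('wrist',e[:,0],e[:,1],.12,st)[:,:2]
A_=np.c_[2*w,np.ones(len(w))];s=np.linalg.lstsq(A_,(w**2).sum(1),rcond=None)[0];print('bowl',s[:2],np.sqrt(s[2]+s[:2]@s[:2]))
# flange/shaft
sub=q.reshape(-1,3);r=np.hypot(sub[:,0]-s[0],sub[:,1]-s[1])
for a,b in((0,.003),(.009,.018),(.03,.05)): m=(r>=a)&(r<b);print(a,np.percentile(sub[m,2],[5,50,95]))
E
```

```text
bowl [0.46559702 0.11626857] 0.06956811053608067
0 [0.06338957 0.06562644 0.06717668]
0.009 [0.03451468 0.03617366 0.04248796]
0.03 [0.02197186 0.02355969 0.2757552 ]
```

View pics/w2c.png

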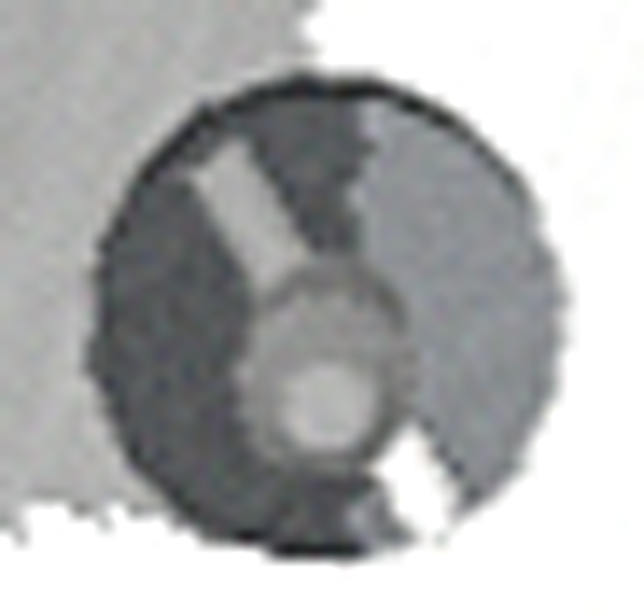

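```bash
python3 - <<'E'
from h import *
st=np.load('pics/w2.npz')
f=lambda x,y:(235+(x+.5)/14-.5,133+(y+.5)/14-.5)
fl=rayz('wrist',*f(325,315),.035,st); tip=rayz('wrist',*f(328,400),.065,st)
a=rayz('wrist',*f(218,165),.041,st);b=rayz('wrist',*f(435,525),.041,st)
print('flange',fl,'tip',tip,'pinends',a,b,'mid',(a+b)/2,'len',np.linalg.norm(a-b),'yaw',np.degrees(np.arctan2(*(a-b)[1::-1])))
A,_=tool(st)
# sensitivities: edges of pin
for p,q in(((245,140),(305,260)),((195,180),(258,290)),((418,430),(465,510)),((218,165),(400,470))):
    a=rayz('wrist',*f(*p),.041,st);b=rayz('wrist',*f(*q),.041,st);print('edge yaw',np.degrees(np.arctan2(*(a-b)[1::-1])))
E
```

```text
flange [0.46560817 0.11562547 0.035     ] tip [0.46604695 0.11476826 0.065     ] pinends [0.45263845 0.1248945  0.041     ] [0.48005807 0.1036696  0.041     ] mid [0.46634826 0.11428205 0.041     ] len 0.034674661770895426 yaw 142.25735454550906
edge yaw 137.84150389202821
edge yaw 140.88913959564846
edge yaw 141.72588741330898
edge yaw 142.00133952983276
```

Emit:
jog_arm --pt "-10 0 0 1.5 0.3 0 6" --pt "-10 0 0 1.5 0.3 0 6" --pt "-10 0 0 2 0 0 6" --pt "0 0 0 0 0 0 6" --pt "0 0 0 0 0 0 6" --pt "0 0 0 0 0 0 6"

```text
time: 4.5
position: [0.4637, 0.1151, 0.2114]
tool_rot: [-0.702, 1.453, 0.701]
ft_force: [0.4, -0.5, -0.3]
grip_width: 0.689
```

```bash
python3 - <<'E'
from h import *
st=get_state();im,d=get_image('wrist');np.savez('pics/w3.npz',im=im,d=d,position=st['position'],tool_rot=st['tool_rot'])
plan([.4658,.115,.2],51.5,st); print(st['joint_positions'].round(2),st['qd'].round(3))
save('w3',im,1)
c=cv2.convertScaleAbs(im,alpha=1.2,beta=0)
K=camera_info('wrist')['intrinsics'];T=np.linalg.inv(w_from_c('wrist',st));p=T@np.array([.4658,.115,.05,1]);u=K[0,2]+K[0,0]*p[0]/-p[2];v=K[1,2]-K[1,1]*p[1]/-p[2]
x0,y0=int(u)-28,int(v)-28;print(x0,y0);save('w3c',c,11,(x0,y0,x0+56,y0+54))
E
```

```text
pos [0.4637 0.1151 0.2114] now zyaw 51.53 tilt 0.08 shift cm [ 1.14 -0.17  0.12] turn deg [0.03 0.05 0.06]
[ 0.63  0.   -0.92  1.88  0.    1.26  0.61] [-0.006 -0.001 -0.003  0.003 -0.    -0.002  0.007]
228 147
```

View pics/w3.png

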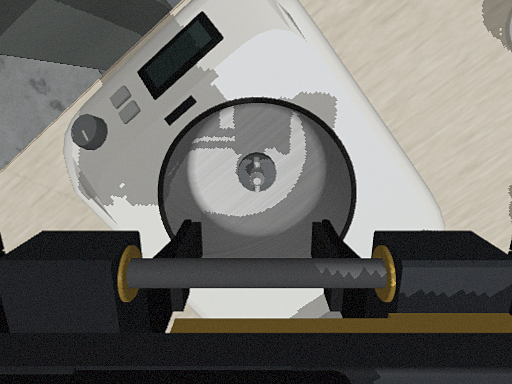

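View pics/w3c.png

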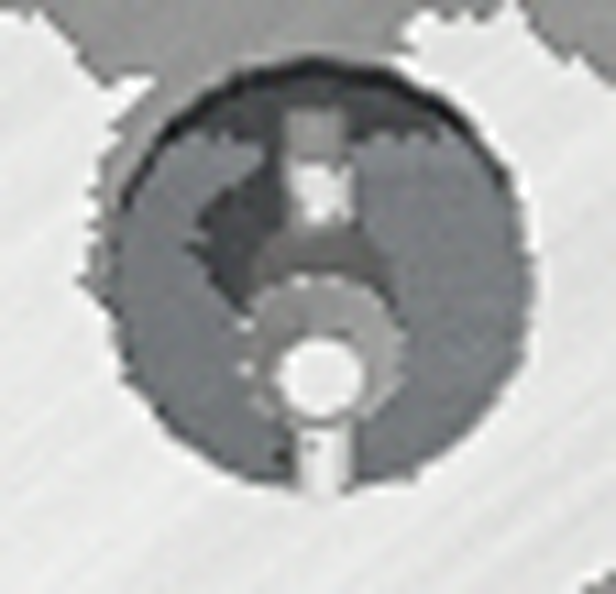

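```bash
python3 - <<'E'
from h import *
st=np.load('pics/w3.npz')
f=lambda x,y:(228+(x+.5)/11-.5,147+(y+.5)/11-.5)
fl=rayz('wrist',*f(318,275),.035,st); tip=rayz('wrist',*f(320,378),.065,st)
a=rayz('wrist',*f(315,110),.041,st);b=rayz('wrist',*f(324,485),.041,st)
print('flange',fl,'tip',tip,'mid',(a+b)/2,'len',np.linalg.norm(a-b),'yaw',np.degrees(np.arctan2(*(a-b)[1::-1])))
A,p=tool(st)
for q in(fl,tip,(a+b)/2): print('tool frame',(A.T@(q-p)*1000).round(1))
# rotor in tool frame from w1
z=np.load('pics/w1.npz');A1,p1=tool(z);print('rotor tool',(A1.T@(np.array([.4963,-.3339,.045])-p1)*1000).round(1))
E
```

```text
flange [0.46508493 0.1151648  0.035     ] tip [0.46652162 0.11416978 0.065     ] mid [0.46589358 0.11469026 0.041     ] len 0.03517093671643829 yaw 142.83335053929255
tool frame [176.4  -0.8   0.8]
tool frame [146.4  -2.6   0.9]
tool frame [170.4  -1.8   0.9]
rotor tool [215.2   2.6   1.1]
```

Emit:
jog_arm --pt "9.8 0 0 0 0 0 5" --pt "9.8 0 0 0 0 0 5" --pt "9.8 0 0 0 -5.35 -1.73 5" --pt "0 0 0 0 -5.35 -1.73 5" --pt "0 0 0 0 -5.35 -1.73 5" --pt "0 0 0 0 -5.35 -1.73 5" --pt "0 0 0 0 -5.35 -1.73 5" --pt "0 0 0 0 -5.35 -1.73 5" --pt "0 0 0 0 -5.35 -1.73 5" --pt "0 0 0 0 -5.35 -1.73 5"

```text
time: 5.8
position: [0.5069, -0.3337, 0.2111]
tool_rot: [-0.305, 1.549, 0.303]
ft_force: [0.1, 0.3, 0.3]
grip_width: 0.573
```

Emit:
jog_arm --pt "0 0 0 0 0 0 5" --pt "0 0 0 0 0 0 5"

```text
time: 6.05
position: [0.5069, -0.331, 0.2105]
tool_rot: [-0.304, 1.549, 0.305]
ft_force: [-0.2, 0.5, 0.2]
grip_width: 0.574
```

```bash
python3 - <<'E'
from h import *
plan([.4963,-.3339,.067],22)
E
```

```text
pos [ 0.5069 -0.331   0.2105] now zyaw 22.24 tilt 0.06 shift cm [14.35  0.12 -1.1 ] turn deg [ 0.24  0.04 -0.05]
```

Emit:
jog_arm --pt "0 0 0 1 0.1 -1.1 5" --pt "0 0 0 1 0 0 5" --pt "0 0 0 0 0 0 5" --pt "0 0 0 0 0 0 5"

```text
time: 6.55
position: [0.4964, -0.3344, 0.1907]
tool_rot: [-0.306, 1.549, 0.305]
ft_force: [0.1, 0.6, 0.1]
grip_width: 0.579
```

```bash
python3 - <<'E'
from h import *
st=get_state();im,d=get_image('wrist');np.savez('pics/w4.npz',im=im,d=d,position=st['position'],tool_rot=st['tool_rot']);save('w4',im,1)
v,u=np.mgrid[60:218,150:360];q=px2w('wrist',d[60:218,150:360],u,v,st);p=q.reshape(-1,3)
p=p[np.hypot(p[:,0]-.496,p[:,1]+.334)<.075]
for lo in(.03,.038):
    m=(p[:,2]>lo)&(p[:,2]<.05);(c,r)=cv2.minEnclosingCircle(p[m][:,:2].astype(np.float32));print('circ',c,r)
k=p[(p[:,2]>.077)&(p[:,2]<.09)];rc=cv2.minAreaRect(k[:,:2].astype(np.float32));print(len(k),rc,np.median(k[:,2]))
plan([c[0],c[1],.067],22,st)
E
```

```text
circ (0.49620091915130615, -0.3338472247123718) 0.05505877360701561
circ (0.49620091915130615, -0.3338472247123718) 0.05505877360701561
1001 ((0.49587830901145935, -0.3331131339073181), (0.015941595658659935, 0.042819470167160034), 22.025484085083008) 0.08305246864359017
pos [ 0.4964 -0.3344  0.1907] now zyaw 22.31 tilt 0.01 shift cm [1.237e+01 6.000e-02 1.000e-02] turn deg [0.31 0.01 0.01]
```

View pics/w4.png

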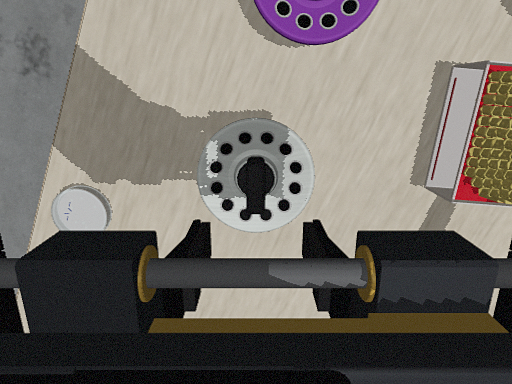

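Emit:
jog_arm --pt "-0.3 0 0 4 0.05 0 5" --pt "0 0 0 4 0 0 5" --pt "0 0 0 2.5 0 0 5" --pt "0 0 0 1 0 0 5" --pt "0 0 0 0.5 0 0 5" --pt "0 0 0 0 0 0 5"

```text
time: 7.35
position: [0.4965, -0.3346, 0.0714]
tool_rot: [-0.31, 1.548, 0.308]
ft_force: [-0.6, -0.1, -0.3]
grip_width: 0.577
```

Emit:
jog_arm --pt "0 0 0 0.2 0 0 0.5" --pt "0 0 0 0 0 0 0.5" --pt "0 0 0 0 0 0 0.5" --pt "0 0 0 0 0 0 0.5" --pt "0 0 0 0 0 0 0.5" --pt "0 0 0 0 0 0 0.5" --squeeze 20

```text
time: 8.1
position: [0.4959, -0.3344, 0.0687]
tool_rot: [-0.309, 1.549, 0.309]
ft_force: [-0.8, -0.6, 0.5]
grip_width: 0.179
```

```bash
python3 - <<'E'
from h import *
st=get_state();plan([.4963,-.3339,.067],22,st);print(st['grip_width']*87,st['ft_force'])
E
```

```text
pos [ 0.4959 -0.3344  0.0687] now zyaw 22.57 tilt 0.01 shift cm [0.17 0.03 0.06] turn deg [ 0.57 -0.01  0.01]
15.548856121516664 [-0.80570792 -0.55120426  0.49628654]
```

Emit:
jog_arm --pt "0 0 0 -0.5 0 0 0.5" --pt "0 0 0 -1.5 0 0 0.5" --pt "0 0 0 -3 0 0 0.5" --pt "0 0 0 -4 0 0 0.5" --pt "0 0 0 -4 0 0 0.5" --pt "0 0 0 -2 0 0 0.5" --pt "0 0 0 -0.5 0 0 0.5" --pt "0 0 0 0 0 0 0.5" --pt "0 0 0 0 0 0 0.5"

```text
time: 9.22
position: [0.4951, -0.3339, 0.2217]
tool_rot: [-0.307, 1.551, 0.311]
ft_force: [-0.5, 0.5, -3.1]
grip_width: 0.18
```

```bash
python3 - <<'E'
from h import *
st=get_state();im,d=get_image('wrist');save('w5',im,1);plan([.4656,.1143,.225],52.5,st);plan([.4656,.1143,.225],22.5,st);print(st['grip_width']*87,st['ft_force'],st['torque'],st['joint_positions'].round(2))
E
```

```text
pos [ 0.4951 -0.3339  0.2217] now zyaw 22.58 tilt 0.17 shift cm [-0.24 42.52 14.48] turn deg [-29.92  -0.05  -0.17]
pos [ 0.4951 -0.3339  0.2217] now zyaw 22.58 tilt 0.17 shift cm [-0.24 42.52 14.48] turn deg [ 0.08 -0.09 -0.15]
15.690726600928812 [-0.53309608  0.5010526  -3.07429524] [ 0.04310835 -0.129537    0.00143745] [ 1.01  0.27 -0.55  1.6   0.14  1.32  0.84]
```

View pics/w5.png

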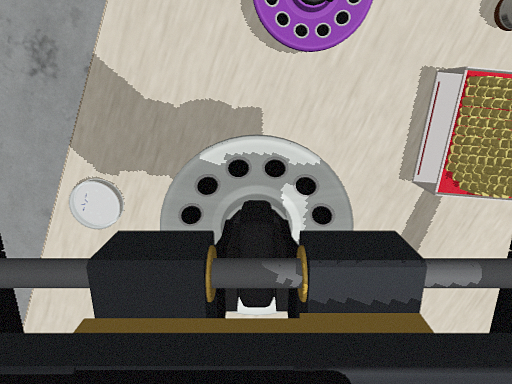

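Emit:
jog_arm --pt "0 0 0 0 3 1.02 0.5" --pt "0 0 0 0 5.3 1.81 0.5" --pt "0 0 0 0 5.3 1.81 0.5" --pt "0 0 0 0 5.3 1.81 0.5" --pt "0 0 0 0 5.3 1.81 0.5" --pt "0 0 0 0 5.3 1.81 0.5" --pt "0 0 0 0 5.3 1.81 0.5" --pt "0 0 0 0 5.3 1.81 0.5" --pt "0 0 0 0 2.4 0.8 0.5"

```text
time: 10.4
position: [0.4653, 0.1178, 0.2232]
tool_rot: [-0.313, 1.548, 0.314]
ft_force: [0.5, -0.6, -3.1]
grip_width: 0.184
```

Emit:
jog_arm --pt "-7 0 0 0 0 0 0.5" --pt "-8 0 0 0 0 0 0.5" --pt "-8 0 0 0 0 0 0.5" --pt "-7 0 0 0 0 0 0.5" --pt "0 0 0 0 0 0 0.5" --pt "0 0 0 0 0 0 0.5"

```text
time: 11.15
position: [0.4664, 0.1138, 0.2232]
tool_rot: [-0.714, 1.451, 0.715]
ft_force: [-0.9, -0.9, -2.7]
grip_width: 0.187
```

```bash
python3 - <<'E'
from h import *
st=get_state();plan([.4661,.1144,.14],52.5,st);print(st['grip_width']*87,st['ft_force'],st['torque'],st['joint_positions'].round(2))
im,d=get_image('scene');save('s2',im,4,(160,100,310,250))
E
```

```text
pos [0.4664 0.1138 0.2232] now zyaw 52.47 tilt 0.03 shift cm [8.32 0.06 0.04] turn deg [-0.03 -0.02 -0.02]
16.283498257471 [-0.89589443 -0.93611201 -2.70532309] [ 0.04710382 -0.12351869  0.0331958 ] [ 0.65 -0.   -0.93  1.86 -0.    1.29  0.63]
```

View pics/s2.png

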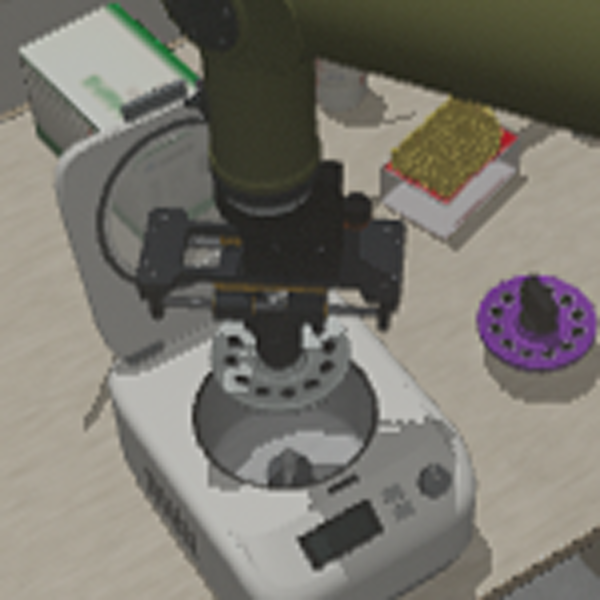

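Emit:
jog_arm --pt "0 0 0 2 0.05 0.04 0.5" --pt "0 0 0 3 0 0 0.5" --pt "0 0 0 2.5 0 0 0.5" --pt "0 0 0 0.7 0 0 0.5" --pt "0 0 0 0 0 0 0.5" --pt "0 0 0 0 0 0 0.5"

```text
time: 11.95
position: [0.4673, 0.1146, 0.1426]
tool_rot: [-0.716, 1.448, 0.715]
ft_force: [-0.4, 0.6, -2.5]
grip_width: 0.184
```

```bash
python3 - <<'E'
from h import *
st=get_state();plan([.4661,.1144,.1337],52.5,st);print(st['grip_width']*87,st['ft_force'],st['torque'])
im,d=get_image('wrist');save('w6',im,1)
E
```

```text
pos [0.4673 0.1146 0.1426] now zyaw 52.56 tilt 0.11 shift cm [ 0.89  0.09 -0.09] turn deg [0.06 0.07 0.08]
15.965582098178086 [-0.3711099   0.64070364 -2.51239067] [ 0.02585554 -0.13264916 -0.00492434]
```

View pics/w6.png

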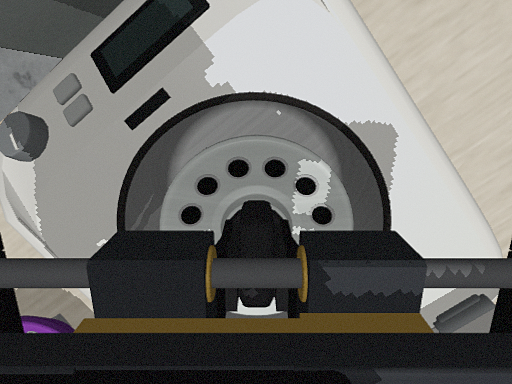

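Emit:
jog_arm --pt "0 0 0 0.3 0.06 -0.06 0.5" --pt "0 0 0 0.3 0 0 0.5" --pt "0 0 0 0.3 0 0 0.5" --pt "0 0 0 0.3 0 0 0.5" --pt "0 0 0 0 0 0 0.5"

```text
time: 12.62
position: [0.4654, 0.1142, 0.1292]
tool_rot: [-0.716, 1.45, 0.716]
ft_force: [-0.2, 0.1, -1.7]
grip_width: 0.183
```

```bash
python3 - <<'E'
from h import *
for i in range(3):
    st=get_state();plan([.4661,.1144,.1107],52.5,st)
print(st['grip_width']*87,st['ft_force'],st['torque'])
E
```

```text
pos [0.4654 0.1142 0.1292] now zyaw 52.58 tilt 0.04 shift cm [ 1.85 -0.05  0.06] turn deg [ 0.08 -0.02 -0.03]
pos [0.4654 0.1142 0.1292] now zyaw 52.58 tilt 0.04 shift cm [ 1.85 -0.05  0.06] turn deg [ 0.08 -0.02 -0.03]
pos [0.4654 0.1142 0.1292] now zyaw 52.58 tilt 0.04 shift cm [ 1.85 -0.05  0.06] turn deg [ 0.08 -0.02 -0.03]
15.948757965145239 [-0.21343848  0.14326455 -1.69543275] [ 0.05482639 -0.15661706 -0.01350838]
```

Emit:
jog_arm --pt "0 0 0 0.25 0 0 0.5" --pt "0 0 0 0.25 0 0 0.5" --pt "0 0 0 0.25 0 0 0.5" --pt "0 0 0 0 0 0 0.5"

```text
time: 13.12
position: [0.4654, 0.1142, 0.1218]
tool_rot: [-0.716, 1.45, 0.716]
ft_force: [-0.6, 0.7, -2.6]
grip_width: 0.18
```

```bash
python3 - <<'E'
from h import *
st=get_state();plan([.4661,.1144,.1107],52.5,st)
print(st['grip_width']*87,st['ft_force'],st['torque'])
E
```

```text
pos [0.4654 0.1142 0.1218] now zyaw 52.58 tilt 0.03 shift cm [ 1.11 -0.05  0.06] turn deg [ 0.08 -0.02 -0.03]
15.642366224892852 [-0.57940303  0.67072953 -2.58123469] [ 0.05614369 -0.11705688 -0.06281306]
```

Past the taper and free of side force. I continue down to the pin height in small steps.

Emit:
jog_arm --pt "0 0 0 0.25 0 0 0.5" --pt "0 0 0 0.25 0 0 0.5" --pt "0 0 0 0.25 0 0 0.5" --pt "0 0 0 0.15 0 0 0.5" --pt "0 0 0 0 0 0 0.5"

```text
time: 13.75
position: [0.4655, 0.1142, 0.1128]
tool_rot: [-0.716, 1.45, 0.716]
ft_force: [-0.4, 0.6, -2.0]
grip_width: 0.178
```

```bash
python3 - <<'E'
from h import *
st=get_state();plan([.4661,.1144,.1037],52.5,st)
print(st['grip_width']*87,st['ft_force'],st['torque'])
E
```

```text
pos [0.4655 0.1142 0.1128] now zyaw 52.58 tilt 0.02 shift cm [ 0.91 -0.04  0.05] turn deg [ 0.08 -0.02 -0.01]
15.472985013677743 [-0.35633171  0.60204081 -1.98211168] [ 0.0152637  -0.1609968  -0.04822569]
```

Emit:
jog_arm --pt "0 0 0 0.1 0 0 0.5" --pt "0 0 0 0.1 0 0 0.5" --pt "0 0 0 0.1 0 0 0.5" --pt "0 0 0 0 0 0 0.5"

```text
time: 14.25
position: [0.4655, 0.1142, 0.1099]
tool_rot: [-0.716, 1.45, 0.716]
ft_force: [0.2, -0.8, -3.1]
grip_width: 0.185
```

```bash
python3 - <<'E'
from h import *
st=get_state();plan([.4661,.1144,.1037],52.5,st)
print(st['grip_width']*87,st['ft_force'],st['torque'])
E
```

```text
pos [0.4655 0.1142 0.1099] now zyaw 52.58 tilt 0.01 shift cm [ 0.62 -0.04  0.05] turn deg [ 0.08 -0.01 -0.01]
16.107699643041396 [ 0.20176958 -0.82814586 -3.09747358] [ 0.06318824 -0.1067893   0.00640795]
```

Emit:
jog_arm --pt "0 0 0 0.1 0 0 0.5" --pt "0 0 0 0.1 0 0 0.5" --pt "0 0 0 0 0 0 0.5"

```text
time: 14.62
position: [0.4655, 0.1142, 0.1079]
tool_rot: [-0.716, 1.45, 0.716]
ft_force: [0.5, 0.4, -2.0]
grip_width: 0.18
```

```bash
python3 - <<'E'
from h import *
st=get_state();plan([.4661,.1144,.1037],52.5,st)
print(st['grip_width']*87,st['ft_force'],st['torque'])
E
```

```text
pos [0.4655 0.1142 0.1079] now zyaw 52.58 tilt 0.02 shift cm [ 0.42 -0.04  0.05] turn deg [ 0.08 -0.01 -0.01]
15.697697355012934 [ 0.53882555  0.44643905 -2.01437117] [ 0.04012399 -0.13999593  0.01951077]
```

No support force 2.8 mm below the riding height, so the slot seems already in line with the pin. I keep lowering.

Emit:
jog_arm --pt "0 0 0 0.1 0 0 0.5" --pt "0 0 0 0.1 0 0 0.5" --pt "0 0 0 0.1 0 0 0.5" --pt "0 0 0 0 0 0 0.5"

```text
time: 15.12
position: [0.4655, 0.1143, 0.1049]
tool_rot: [-0.716, 1.45, 0.716]
ft_force: [0.8, -0.2, -2.2]
grip_width: 0.184
```

```bash
python3 - <<'E'
from h import *
st=get_state();plan([.4661,.1144,.1037],52.5,st)
print(st['grip_width']*87,st['ft_force'],st['torque'])
E
```

```text
pos [0.4655 0.1143 0.1049] now zyaw 52.58 tilt 0.01 shift cm [ 0.12 -0.04  0.05] turn deg [ 0.08 -0.01 -0.01]
16.044844063055294 [ 0.76669686 -0.19107823 -2.20538182] [ 0.07285689 -0.09610304  0.01870901]
```

Emit:
jog_arm --pt "0 0 0 0.06 0 0 0.5" --pt "0 0 0 0.06 0 0 0.5" --pt "0 0 0 0 0 0 0.5"

```text
time: 15.5
position: [0.4655, 0.1143, 0.1038]
tool_rot: [-0.716, 1.45, 0.716]
ft_force: [-0.1, -0.0, -3.4]
grip_width: 0.184
```

```bash
python3 - <<'E'
from h import *
st=get_state();plan([.4661,.1144,.1037],52.5,st)
print(st['grip_width']*87,st['ft_force'],st['torque'])
E
```

```text
pos [0.4655 0.1143 0.1038] now zyaw 52.58 tilt 0.01 shift cm [ 0.01 -0.04  0.04] turn deg [ 0.08 -0.01 -0.  ]
16.039207630130353 [-0.0937046  -0.03065573 -3.41562045] [ 0.06714328 -0.14575013  0.01598472]
```

Emit:
jog_arm --pt "0 0 0 0.05 0 0 0.5" --pt "0 0 0 0.05 0 0 0.5" --pt "0 0 0 0 0 0 0.5"

```text
time: 15.88
position: [0.4657, 0.1143, 0.1036]
tool_rot: [-0.717, 1.45, 0.716]
ft_force: [-2.6, -0.9, 6.0]
grip_width: 0.182
```

```bash
python3 - <<'E'
from h import *
st=get_state();plan([.4661,.1144,.1037],52.5,st)
print(st['grip_width']*87,st['ft_force'],st['torque'])
E
```

```text
pos [0.4657 0.1143 0.1036] now zyaw 52.58 tilt 0.04 shift cm [-0.01 -0.02  0.03] turn deg [ 0.08 -0.03  0.02]
15.791962985733212 [-2.56047986 -0.91817012  6.00753518] [-0.07664502  0.52984986  0.03418587]
```

Contact comes at TCP z = 0.1036, which is the computed home height (0.1037). I ease off and release.

Emit:
jog_arm --pt "0 0 0 -0.06 0 0 0.5" --pt "0 0 0 0 0 0 0.5" --pt "0 0 0 0 0 0 3" --pt "0 0 0 0 0 0 4" --pt "0 0 0 0 0 0 4" --pt "0 0 0 0 0 0 4" --pt "0 0 0 0 0 0 4"

```text
time: 16.75
position: [0.4656, 0.1143, 0.1034]
tool_rot: [-0.716, 1.45, 0.716]
ft_force: [-0.4, -0.8, 0.2]
grip_width: 0.454
```

Emit:
jog_arm --pt "0 0 0 -1 0 0 4" --pt "0 0 0 -3 0 0 4" --pt "0 0 0 -4 0 0 4" --pt "0 0 0 -4 0 0 4" --pt "0 0 0 0 0 0 4" --pt "0 0 0 0 0 0 4"

```text
time: 17.5
position: [0.4653, 0.1141, 0.2232]
tool_rot: [-0.716, 1.45, 0.716]
ft_force: [0.3, 0.4, -0.7]
grip_width: 0.457
```

```bash
python3 - <<'E'
from h import *
st=get_state();im,d=get_image('wrist');np.savez('pics/w7.npz',im=im,d=d,position=st['position'],tool_rot=st['tool_rot']);save('w7',im,1)
print(st['ft_force']);plan([.4661,.1144,.2],52.5,st)
v,u=np.mgrid[60:225,130:380];q=px2w('wrist',d[60:225,130:380],u,v,st);p=q.reshape(-1,3)
r=np.hypot(p[:,0]-.4658,p[:,1]-.1147)
k=p[(r<.025)&(p[:,2]>.108)&(p[:,2]<.135)];print('knob top z',np.median(k[:,2]),k.mean(0),cv2.minAreaRect(k[:,:2].astype(np.float32)))
m=p[(r<.06)&(p[:,2]>.065)&(p[:,2]<.09)];(c,rr)=cv2.minEnclosingCircle(m[:,:2].astype(np.float32));print('dish',c,rr,np.percentile(m[:,2],[50,90,98]))
o=p[(r<.053)&(r>.046)&(p[:,2]>.065)&(p[:,2]<.09)];A=np.c_[o[:,:2]-[.4658,.1147],np.ones(len(o))];print('rim plane',np.linalg.lstsq(A,o[:,2],rcond=None)[0])
t=p[(r>.078)&(r<.1)&(p[:,2]>.1)&(p[:,2]<.13)];print('rim top',np.median(t[:,2]))
E
```

```text
[ 0.33415598  0.38077408 -0.6546402 ]
pos [0.4653 0.1141 0.2232] now zyaw 52.57 tilt 0.04 shift cm [ 2.32 -0.05  0.07] turn deg [ 0.07 -0.03  0.02]
knob top z 0.11801127126659709 [0.46433853 0.11589556 0.11761014] ((0.4654157757759094, 0.11487942188978195), (0.01574527472257614, 0.04334191232919693), 52.82428741455078)
dish (0.46598559617996216, 0.11470483243465424) 0.05514977127313614 [0.07783305 0.08103677 0.08691989]
rim plane [-0.00235371  0.0011281   0.08019581]
rim top 0.12104103286464149
```

View pics/w7.png

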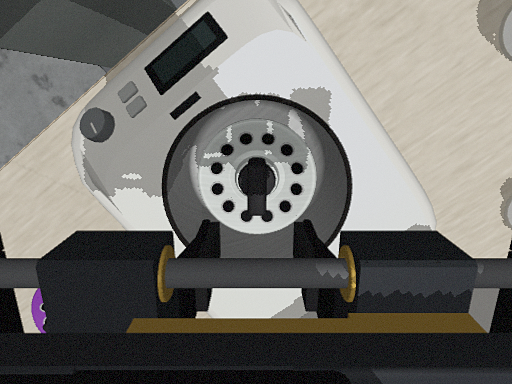

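The rotor is home: knob top is 3 mm below the rim as specified, dish centre is (0.4660, 0.1147), no tilt. Next I measure the lid and the room behind it.

```bash
python3 - <<'E'
from h import *
z=np.load('pics/top0.npz');d=z['d'];v,u=np.mgrid[0:384,0:512];q=px2w('top',d,u,v)
z2=np.load('pics/scene0.npz');q2=px2w('scene',z2['d'],u,v)
p=np.r_[q[d>0],q2[z2['d']>0]]
m=(abs(p[:,1]-.115)<.13)
for x0 in np.arange(.56,1.0,.02):
    s=p[m&(p[:,0]>=x0)&(p[:,0]<x0+.02)&(p[:,2]<.7)]
    if len(s): print('%.2f'%x0,len(s),s[:,2].max().round(3), s[np.argmax(s[:,2]),1].round(3))
# lid inner face plane from top & scene
for n,qq,dd in(('top',q,d),('scene',q2,z2['d'])):
    s=qq[(dd>0)&(qq[...,0]>.56)&(qq[...,0]<.66)&(qq[...,2]>.14)&(qq[...,2]<.35)&(abs(qq[...,1]-.115)<.1)]
    w,V=np.linalg.eigh(np.cov(s.T));nn=V[:,0];c=s.mean(0);print(n,len(s),'normal',nn.round(3),'c',c.round(4),'angle',np.arctan2(nn[0],nn[2]),'ymin/max',np.percentile(s[:,1],[1,99]),'zmax',np.percentile(s[:,2],99.5),s[np.argmax(s[:,2])])
plan([.69,.115,.40],90)
E
```

```text
0.56 1020 0.143 0.179
0.58 2023 0.226 0.19
0.60 2545 0.312 0.143
0.62 1832 0.346 0.103
0.64 136 0.34 0.139
0.66 124 0.008 0.005
0.68 138 0.01 0.213
0.70 146 0.012 0.233
0.72 145 0.007 0.005
0.74 320 0.417 0.233
0.76 951 0.42 0.228
0.78 3087 0.422 0.169
0.80 1609 0.424 0.189
0.82 1521 0.424 0.149
0.84 1526 0.427 0.102
0.86 1612 0.439 0.021
0.88 1803 0.471 0.015
0.90 1264 0.471 0.02
0.92 1247 0.406 0.147
0.94 1207 0.406 0.038
0.96 1051 0.405 0.022
0.98 432 0.404 0.041
top 2401 normal [ 0.971  0.009 -0.238] c [0.6123 0.1136 0.2455] angle 1.8107709328996644 ymin/max [0.01940841 0.20725386] zmax 0.3407711077646751 [0.63495253 0.10305122 0.34609502]
scene 2924 normal [ 0.971  0.013 -0.237] c [0.6101 0.12   0.2397] angle 1.8101532415812334 ymin/max [0.0230631  0.21261375] zmax 0.33801321495713815 [0.63269739 0.09788912 0.34082291]
pos [0.4649 0.114  0.2226] now zyaw 52.58 tilt 0.08 shift cm [-17.77 -17.8   13.73] turn deg [-37.42  -0.05  -0.07]
```

Emit:
jog_arm --pt "0 0 0 -3 0 0 0" --pt "-9.4 0 0 -4 0 0 0" --pt "-9.4 0 0 -4 0 0 0" --pt "-9.4 0 0 -4 0 0 0" --pt "-9.2 0 0 -3.2 0 0 0" --pt "0 0 0 0 0 0 0" --pt "0 0 0 0 0 0 0"

```text
time: 18.42
position: [0.4651, 0.1141, 0.4038]
tool_rot: [-1.207, 1.212, 1.21]
ft_force: [0.2, -1.1, -0.0]
grip_width: 0.008
```

```bash
python3 - <<'E'
from h import *
st=get_state();plan([.665,.115,.40],90,st);print(st['ft_force'],st['grip_width'],st['joint_positions'].round(2))
E
```

```text
pos [0.4651 0.1141 0.4038] now zyaw 89.92 tilt 0.16 shift cm [  0.32 -19.99   0.11] turn deg [-0.08  0.01 -0.16]
[ 0.1605485  -1.11010465 -0.03055747] 0.007669434262397603 [ 0.66 -0.07 -0.89  1.54 -0.05  1.64  1.34]
```

Emit:
jog_arm --pt "0 0 0 0 -3 0 0" --pt "0 0 0 0 -5 0 0" --pt "0 0 0 0 -5 0 0" --pt "0 0 0 0 -4 0 0" --pt "0 0 0 0 -2 0 0" --pt "0 0 0 0 -1 0.1 0" --pt "0 0 0 0 0 0 0" --pt "0 0 0 0 0 0 0"

```text
time: 19.42
position: [0.6648, 0.1155, 0.4058]
tool_rot: [-1.21, 1.209, 1.209]
ft_force: [0.0, 0.2, 0.2]
grip_width: 0.005
```

```bash
python3 - <<'E'
from h import *
st=get_state();plan([.665,.115,.315],90,st);print(st['ft_force'],st['grip_width'],st['joint_positions'].round(2))
im,d=get_image('scene');save('s3',im,4,(130,60,310,210))
im,d=get_image('wrist');save('w8',im,1);np.savez('pics/w8.npz',im=im,d=d,position=st['position'],tool_rot=st['tool_rot'])
E
```

```text
pos [0.6648 0.1155 0.4058] now zyaw 90.01 tilt 0.03 shift cm [ 9.08 -0.02 -0.05] turn deg [ 0.01 -0.03  0.01]
[0.04859407 0.18594198 0.18917263] 0.00483631418067224 [ 0.34  0.49 -0.91  1.05  0.39  1.76  1.14]
```

View pics/s3.png

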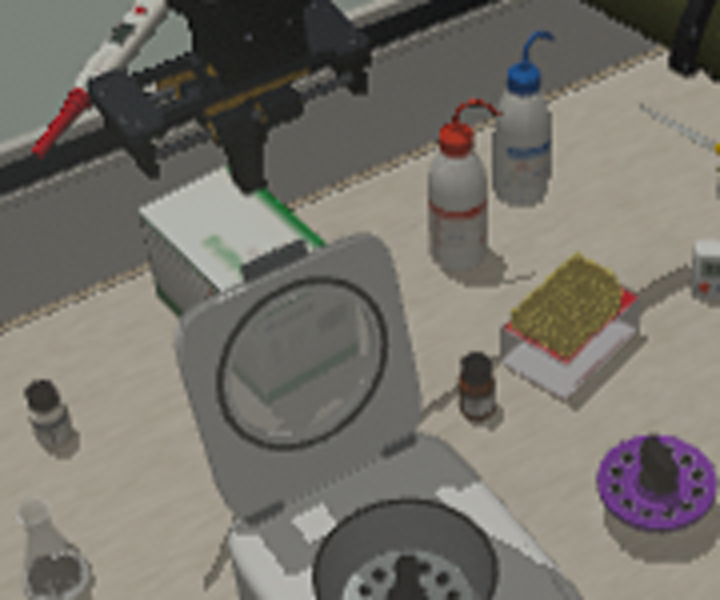

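View pics/w8.png

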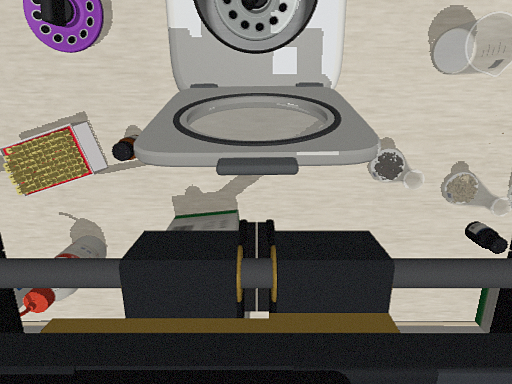

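The lid's front edge with its lip, at (257,166), is in front of the closed fingers at (257,250); the box behind is at (205,220). I measure the lip's position before going down.

```bash
python3 - <<'E'
from h import *
z=np.load('pics/w8.npz');im,d=z['im'],z['d']
for (u,v) in((257,160),(257,166),(257,172),(180,158),(340,155),(257,95)): print(u,v,px2w('wrist',d[v,u],u,v,z).round(4))
v,u=np.mgrid[85:180,130:385];q=px2w('wrist',d[85:180,130:385],u,v,z);p=q.reshape(-1,3);p=p[(p[:,2]>.2)]
print('max x',np.percentile(p[:,0],[99,99.9]),'max z',np.percentile(p[:,2],99.9), 'y',np.percentile(p[:,1],[1,99]))
b=px2w('wrist',d[205:225,170:235],*np.meshgrid(np.arange(170,235),np.arange(205,225)),z).reshape(-1,3);print('box',np.percentile(b,[5,95],axis=0))
E
```

```text
257 160 [0.6331 0.1163 0.3327]
257 166 [0.6358 0.1162 0.3392]
257 172 [0.6396 0.1162 0.3404]
180 158 [0.6328 0.0623 0.327 ]
340 155 [0.6308 0.1743 0.3267]
257 95 [0.5912 0.1166 0.1703]
max x [0.64038238 0.64158169] max z 0.5500251351909211 y [0.024651   0.20777813]
box [[ 7.83413573e-01 -3.37553024e-02 -4.29156449e-04]
 [ 8.01050077e-01  7.26895800e-02  5.77210537e-02]]
```

Emit:
jog_arm --pt "0 0 0 2 0 0 0" --pt "0 0 0 3 0 0 0" --pt "0 0 0 2.5 0 0 0" --pt "0 0 0 1.3 0 0 0" --pt "0 0 0 0 0 0 0" --pt "0 0 0 0 0 0 0"

```text
time: 20.27
position: [0.6659, 0.1154, 0.3188]
tool_rot: [-1.209, 1.208, 1.208]
ft_force: [1.1, -0.6, -0.2]
grip_width: 0.006
```

Emit:
jog_arm --pt "0 0 0 -0.1 1.5 0 0" --pt "0 0 0 -0.2 1.5 0 0" --pt "0 0 0 -0.2 1.5 0 0" --pt "0 0 0 -0.2 1.6 0 0" --pt "0 0 0 -0.2 1.6 0 0"

```text
time: 20.9
position: [0.5885, 0.1151, 0.3269]
tool_rot: [-1.21, 1.208, 1.207]
ft_force: [3.3, -0.8, -1.5]
grip_width: 0.006
```

```bash
python3 - <<'E'
from h import *
st=get_state();plan([.536,.115,.3139],90,st);print(st['ft_force'],st['torque'])
im,d=get_image('scene');save('s4',im,4,(130,60,310,210))
E
```

```text
pos [0.5885 0.1151 0.3269] now zyaw 89.96 tilt 0.12 shift cm [ 1.29  5.26 -0.01] turn deg [-0.04 -0.01  0.12]
[ 3.33812942 -0.84854985 -1.46981915] [-0.05321194 -0.93924645 -0.0212667 ]
```

View pics/s4.png

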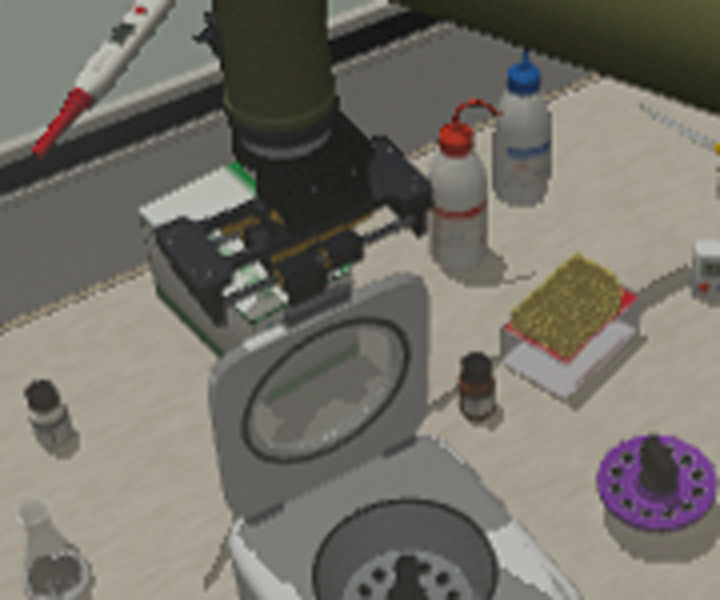

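The lid follows with about 3 N. I continue along the arc.

Emit:
jog_arm --pt "0 0 0 0.5 2.6 0 0" --pt "0 0 0 0.8 2.6 0 0" --pt "0 0 0 1.3 2.3 0 0" --pt "0 0 0 1.5 2.2 0 0" --pt "0 0 0 1.9 1.7 0 0" --pt "0 0 0 2 1.6 0 0"

```text
time: 21.7
position: [0.4582, 0.116, 0.2469]
tool_rot: [-1.21, 1.208, 1.208]
ft_force: [-0.2, 0.1, 3.1]
grip_width: 0.007
```

```bash
python3 - <<'E'
from h import *
st=get_state();plan([.4446,.115,.2151],90,st);print(st['ft_force'],st['torque'])
im,d=get_image('scene');save('s5',im,4,(130,60,310,260))
E
```

```text
pos [0.4582 0.116  0.2469] now zyaw 90.01 tilt 0.09 shift cm [ 3.18  1.37 -0.1 ] turn deg [ 0.01 -0.03  0.08]
[-0.22768547  0.10496991  3.07997729] [ 0.05523591 -0.10365522 -0.00903767]
```

View pics/s5.png

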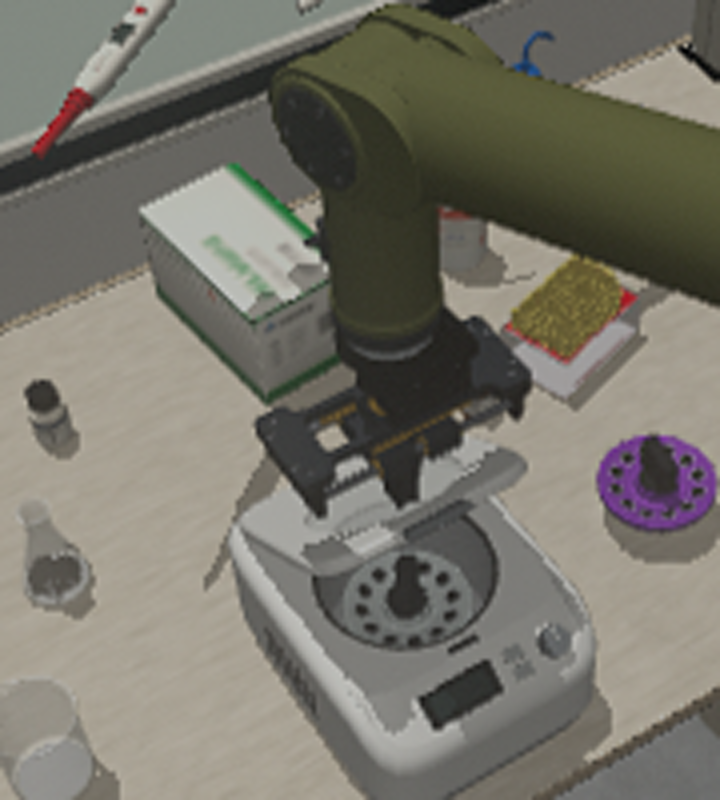

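Emit:
jog_arm --pt "0 0 0 1.5 0.7 0 0" --pt "0 0 0 1.6 0.6 0 0" --pt "0 0 0 1.6 0.3 0 0" --pt "0 0 0 1.6 0.3 0 0" --pt "0 0 0 1 0 0 0" --pt "0 0 0 0.8 0 0 0" --pt "0 0 0 0.6 0 0 0" --pt "0 0 0 0.4 0 0 0"

```text
time: 22.75
position: [0.4397, 0.1153, 0.1551]
tool_rot: [-1.209, 1.209, 1.209]
ft_force: [-1.3, 0.4, 1.5]
grip_width: 0.006
```

```bash
python3 - <<'E'
from h import *
st=get_state();plan([.4383,.115,.1515],90,st);print(st['ft_force'],st['torque'])
E
```

```text
pos [0.4397 0.1153 0.1551] now zyaw 89.98 tilt 0.01 shift cm [ 0.36  0.14 -0.03] turn deg [-0.02  0.01 -0.01]
[-1.26891904  0.38334946  1.46180379] [ 0.13340981  0.07459419 -0.02354219]
```

Emit:
jog_arm --pt "0 0 0 0.2 0 0 0" --pt "0 0 0 0.15 0 0 0" --pt "0 0 0 0.1 0 0 0" --pt "0 0 0 0 0 0 0"

```text
time: 23.25
position: [0.4398, 0.1153, 0.1519]
tool_rot: [-1.209, 1.21, 1.208]
ft_force: [-4.0, -1.1, 8.4]
grip_width: 0.009
```

```bash
python3 - <<'E'
from h import *
st=get_state();plan([.4383,.115,.1515],90,st);print(st['ft_force'],st['torque'])
E
```

```text
pos [0.4398 0.1153 0.1519] now zyaw 89.97 tilt 0.04 shift cm [ 0.04  0.15 -0.03] turn deg [-0.03 -0.04  0.  ]
[-4.02979719 -1.05344264  8.39061945] [-0.0576786   0.75540961  0.01867544]
```

The force jumps to 8 N at the expected height of the shut lid. One small extra press, then I back off and look.

Emit:
jog_arm --pt "0 0 0 0.06 0 0 0" --pt "0 0 0 0 0 0 0" --pt "0 0 0 0 0 0 0"

```text
time: 23.62
position: [0.4398, 0.1153, 0.1518]
tool_rot: [-1.21, 1.21, 1.208]
ft_force: [-5.8, -1.0, 14.0]
grip_width: 0.003
```

Emit:
jog_arm --pt "0 0 0 -0.5 0 0 0" --pt "0 0 0 -2 0 0 0" --pt "0 0 0 -5 0 0 0" --pt "0 0 0 -6 0 0 0" --pt "0 0 0 -5 0 0 0" --pt "0 0 0 0 0 0 0" --pt "0 0 0 0 0 0 0"

```text
time: 24.5
position: [0.4394, 0.1152, 0.3346]
tool_rot: [-1.209, 1.21, 1.209]
ft_force: [0.9, 0.1, 0.0]
grip_width: 0.004
```

```bash
python3 - <<'E'
from h import *
st=get_state();print(st['ft_force'],st['time'])
im,d=get_image('wrist');save('w9',im,1);p=None
v,u=np.mgrid[0:220,60:460];q=px2w('wrist',d[0:220,60:460],u,v,st).reshape(-1,3)
t=q[(q[:,2]>.11)&(q[:,2]<.17)&(abs(q[:,1]-.115)<.09)&(q[:,0]>.385)&(q[:,0]<.56)]
print(len(t),'z pct',np.percentile(t[:,2],[2,50,98]))
A=np.c_[t[:,:2]-[.465,.115],np.ones(len(t))];print('plane',np.linalg.lstsq(A,t[:,2],rcond=None)[0])
im,d=get_image('scene');save('s6',im,4,(130,60,310,260))
E
```

```text
[0.88400965 0.14278123 0.04769586] 24.5
17177 z pct [0.1287906  0.13154242 0.13483544]
plane [-0.02091966  0.00068704  0.13128009]
```

View pics/w9.png

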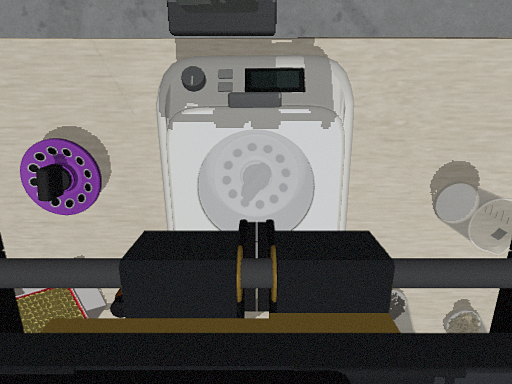

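View pics/s6.png

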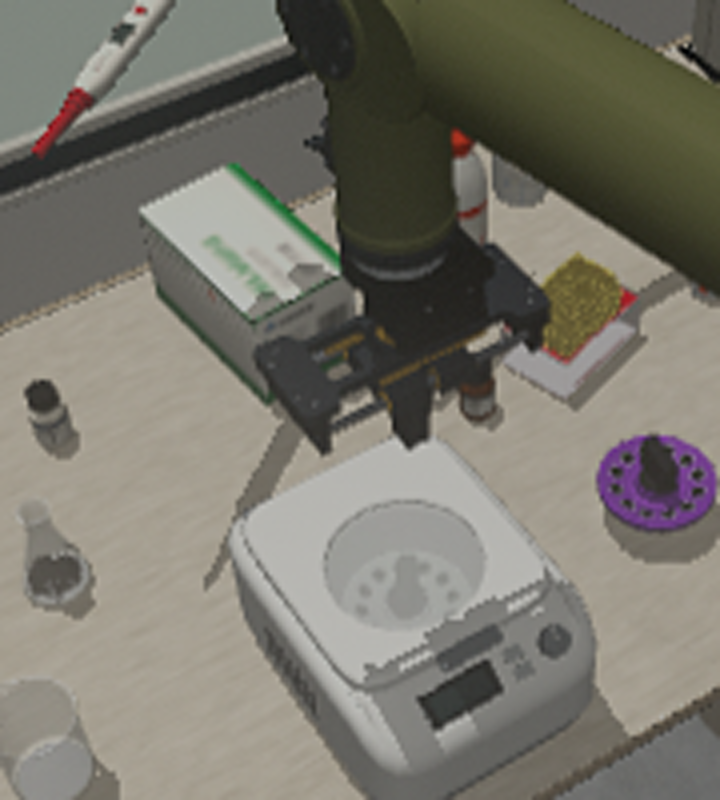

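The window shows the rotor under the lid, at (255,178) in the wrist picture, and the lid looks shut. The fitted slope of -0.021 needs a check against the bench in the same picture.

```bash
python3 - <<'E'
from h import *
for n in('wrist','top','scene'):
    st=get_state();im,d=get_image(n)
    v,u=np.mgrid[0:384,0:512];ok=d>0
    if n=='wrist': ok&=(v<222)
    q=px2w(n,d,u,v,st)[ok]
    def pl(s):
        for _ in range(3):
            A=np.c_[s[:,:2]-[.465,.115],np.ones(len(s))];c=np.linalg.lstsq(A,s[:,2],rcond=None)[0];r=s[:,2]-A@c;s=s[abs(r)<2*r.std()]
        return c.round(4),len(s),r.std().round(4)
    b=q[(abs(q[:,2])<.006)&(abs(q[:,1]-.115)<.35)&(q[:,0]>.3)&(q[:,0]<.65)];print(n,'bench',pl(b))
    r=np.hypot(q[:,0]-.4658,q[:,1]-.1147)
    l=q[(q[:,2]>.122)&(q[:,2]<.142)&(abs(q[:,1]-.115)<.085)&(q[:,0]>.395)&(q[:,0]<.57)&(r>.075)];print('lid',pl(l), 'x',l[:,0].min(),l[:,0].max())
    for a,bb in((.385,.395),(.395,.405),(.42,.43),(.5,.51),(.54,.55),(.56,.57)):
        s=q[(q[:,0]>a)&(q[:,0]<bb)&(abs(q[:,1]-.115)<.085)&(q[:,2]>.11)&(q[:,2]<.15)&(r>.065)]
        if len(s)>5: print('  x',a,np.median(s[:,2]).round(4),len(s))
E
```

```text
wrist bench (array([0.    , 0.0003, 0.001 ]), 41681, np.float64(0.0007))
lid (array([0.0003, 0.0003, 0.1335]), 3282, np.float64(0.0006)) x 0.3950021302374501 0.5039783278241046
  x 0.385 0.1336 1512
  x 0.395 0.1335 1426
  x 0.42 0.1335 578
  x 0.5 0.1334 184
top bench (array([ 0.0014, -0.001 ,  0.0001]), 10411, np.float64(0.0025))
lid (array([-0.0021, -0.0013,  0.1329]), 326, np.float64(0.0022)) x 0.39508629872701206 0.5698682048099855
  x 0.385 0.1327 90
  x 0.395 0.1328 71
  x 0.42 0.1325 34
  x 0.54 0.1324 50
  x 0.56 0.1323 88
scene bench (array([ 0.0013,  0.0003, -0.0005]), 9309, np.float64(0.002))
lid (array([0.001 , 0.0021, 0.1319]), 787, np.float64(0.0017)) x 0.39500325103443357 0.5699881084854489
  x 0.385 0.1318 150
  x 0.395 0.1318 128
  x 0.42 0.1316 51
  x 0.5 0.1317 50
  x 0.54 0.1317 118
  x 0.56 0.132 115
```

Without the window, the lid plate is level in all three cameras (slope at most 0.002 rad, outer face at z = 0.132–0.1335). The earlier slope came from points seen through the window. The arm is clear, so I hand in.

```bash
python3 - <<'E'
from h import *
print(get_state()['time'],close_job())
E
```

```text
the job is handed in; nothing more can be done
24.75 None
```

The rotor is home on the drive and let go, the lid is shut, and I handed the job in at 24.75 s. `close_job` gives no verdict.

- **Rotor:** I picked up the aluminium rotor by its knob and turned it to the pin direction seen in the wrist pictures, about 142.5°. It then slid over the shaft and pin straight to the seat, so no searching turn was needed. The highest contact force was about 9 N.
- **Rotor check:** After release and before closing the lid, the knob top was 3 mm below the rim. The dish centre was within about 1 mm of the drive axis, and the tilt was about 0.003 rad.
- **Lid:** I swung it shut from behind with closed fingers. It met a firm stop at 14 N (from about 2 N while swinging).
- **Lid check:** The lid plate was level within 0.0025 rad in all three cameras, with its outer face at the shut height. One earlier fit gave 0.021 rad, but it included points seen through the window; leaving those out removed the slope.
- **Rest of the bench:** I took no end measurement of the bystanders. The arm stayed clear of them, and those in view at the end looked undisturbed. At hand-in the arm was about 18 cm above the lid and touching nothing.

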